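# Level a rocking bottle stand with a wedge

### The arm

A 6-joint arm with a two-finger parallel gripper is mounted at the origin on a cart in front of the work surface, level with it; the furniture and walls round the work are solid. World frame = base frame: x ahead of the robot, y to its left, z up, the work surface at z = 0. Lengths are in m, angles in rad, forces in N, time in s.
With the tool pointing down it reaches from about 0.325 to 0.9 m from the base axis. Payload 6.1 kg.
Tool frame: the origin (TCP) lies midway between the tips of the shut fingers; the grasp point (between the pads) lies 19 mm behind it; z points along the fingers, y is the line along which they close (so a half turn about z gives the same grasp; the last joint's range is limited). The gripper opens to 85 mm and grips with 20 to 120 N. Pads are 22 mm wide; open, the fingers measure 114 mm over their backs; the gripper's body (76 mm by 85 mm) begins 54 mm behind the grasp point. The pads swing forward as they close: fully open they stand 13 mm farther back than shut.
Start: joints at [-1.299, 0.22, 1.526, -0, 1.395, -0.126], TCP at [0.242, -0.576, 0.231] pointing down, gripper open.
Joint ranges: [-2.98, 2.98], [-0.91, 2.08], [0.09, 2.57], [-1.24, 4.39], [0.2, 2.65], [-2.68, 2.68]. Speed limits (rad/s): [2.57, 2.57, 3.01, 3.14, 3.14, 3.14].

### API

Orientations are given as [roll, pitch, yaw] about the fixed x, y, z axes, in that order (R = Rz(yaw) Ry(pitch) Rx(roll)).
In Python, from plant import movep, move_l, set_joints, gripper_to, hold, inverse_kinematics, observe, get_image, get_calibration, Unreachable, job_done gives the robot as it stands. Calls block until the motion is done:
- movep(position, orientation): joint-space move of the TCP to a pose.
- move_l(position, feed=0.15, rotation=None, max_force=None): straight line of the TCP; rotation=None keeps the orientation; feed is the mean speed in m/s. With max_force (N) it stops when the force on the tool has changed by that much, and returns True; else False.
- set_joints(angles): joint-space move.
- gripper_to(opening, f_grip=None): finger opening in m; f_grip is the grip in N (None keeps the last); returns when the fingers have stopped.
- hold(seconds).
- inverse_kinematics(position, orientation): joint angles nearest the present ones, or None.
- observe(): the state.
- get_image(name): name is "scene" or "top" or "wrist"; returns (picture, depth): 480x640x3 uint8, red, green, blue; 480x640 float32, m along the optical axis (not along the pixel's ray), 0 where there is no reading.
- get_calibration(name): a dict with "intrinsics" (3x3 intrinsics, pixels), "world_from_camera" (4x4, takes a point from camera to world coordinates). Camera axes: x right, y down, z forward; pixel columns grow to the right and rows downward; lengths in m; the calibration is good to about 2 mm. A picture is of the moment at which its call begins: read the wrist's pose just before it. get_calibration takes no time and is no camera call; for the wrist camera it gives the pose at the moment of the call.
A pose or a line that the arm cannot do raises Unreachable and nothing moves.
- job_done(): hands the job in; it is judged then, once.
The state is a dict: "time_s": time; "q": joint angles; "joint_velocities": joint speeds; "joint_torque": joint torques, N m; "eef_pos": TCP position; "tcp_rot": TCP orientation; "ft_force": force on the tool from outside, world axes, zero at the start; "torque": the same for the moment, N m; "opening": finger opening in m; "grasp_force": force on a finger pad.
Only numpy, scipy, OpenCV 4.12 (cv2) and the standard library are available. Lean on these libraries where they do the work, as an engineer would, in place of code of your own. Each camera call takes 0.05 s, during which the arm holds its last target. There are 200 camera calls.

### The job

One of the four feet of the round marble bottle stand has lost its rubber sole, so the stand leans towards the robot. Pick up the aluminium levelling wedge and push its thin end in along the counter under that bare foot until the stand is level and firm, with the wedge and all three rubber feet carrying weight; stop as soon as you feel it firm up, because driven any harder the wedge lifts another foot off. Push gently and only on the wedge, do not press on the stand itself or shove it along, do not upset its bottles or the name card, and leave the wedge in place.

Things in the scene. Friction and masses are not known exactly. Their poses are not given: they have to be found in the camera images.
- wedge: Loose aluminium levelling wedge with cross ribs, 112 x 30 mm, 140 g, flat on the counter between robot and stand, lying across. Origin: centre of its underside. x points to the thin end: tip 2 mm thick at x = +56 mm, ramp rising evenly (1 in 7) to 14 mm at x = -28; then an upright grip block 28 long, 22 mm high, grip across y (30 mm), to x = -56. Friction keeps it in place under load.
- stand: White marble disc on four feet, 2.2 kg, with two bottles. Disc 216 mm across, underside 36 and top 54 mm above the origin (centre, in the plane of the rubber feet; on the counter when level). z: up. Feet 88 mm from the centre: bare one at -x (roughly to the robot), rubber ones at +x, +y, -y. At the start it leans 0.06-0.1 rad down to -x, resting on the bare, +y and -y feet.
- short_foot: Bare foot of the stand at its -x side: shallow domed steel glide, 27 mm across; the 2 mm wedge tip goes under it. Origin: lowest point, on the counter at the start. It ends 6 to 8.5 mm above the plane of the rubber feet (differs). Disc overhangs its centre by 20 mm.
- foot_far: Domed grey rubber foot of the stand at its +x side, 22 mm across, in the air at the start. Origin: as for the other rubber feet, but its sole is worn differently and really ends up to 1.5 mm above or below that. The push is an even 4 to 8 N (up to 15 N for a moment as the tip enters) while the stand rises; once this foot lands it climbs steeply, 5 N or more within 2 to 4 mm of travel.
- foot_left: Domed grey rubber foot of the stand at its +y side, 22 mm across; origin: its lowest point.
- foot_right: Domed grey rubber foot of the stand at its -y side, 22 mm across; origin: its lowest point.
- bottle_left: Loose ribbed amber siphon bottle, 103 mm across, 282 mm high, standing upright on the +y half of the stand. Origin: centre of its base.
- bottle_right: Loose ribbed amber siphon bottle, 105 mm across, 308 mm high, standing upright on the -y half of the stand. Origin: centre of its base.
- name_card: Loose red name card in a small stone block, 20 x 58 x 61 mm, standing behind the cutlery tray at its right end; a bystander. Origin: centre of its underside.

How it is judged:
By the outcome, as a careful person would: the job done as asked, in the order asked, and still so for the second after the job is handed in, with the robot touching nothing.
It also fails if it takes over 72 s, if anything falls off the work surface, if the arm or the gripper's body presses on something with over 40 N, if the wrist force passes 120 N, or if a joint passes its speed limit or range.

## Working session

There is one attempt and no reset: what is moved stays moved. The work goes in short steps, each a Python script; the robot and the scene stay as the last script left them, time stands still between calls to the robot, and variables do not carry over. Pictures are saved under pics/ and viewed, at most 10 in all, crops included, and the job is handed in when it is done.

```bash
mkdir -p pics; ls; python3 - <<'E'
from plant import *
import cv2,numpy as np
for n in("scene","top"):
    p,d=get_image(n); c=get_calibration(n)
    cv2.imwrite(f"pics/{n}.png",p[:,:,::-1]); np.savez(f"{n}.npz",p=p,d=d,K=c["intrinsics"],T=c["world_from_camera"])
    print(n,c["intrinsics"],c["world_from_camera"])
print(observe())
E
```

```text
pics
scene [[539.38107852   0.         317.3809635 ]
 [  0.         539.38107852 234.50227641]
 [  0.           0.           1.        ]] [[ 0.07884405 -0.64893465  0.75674793 -0.20101867]
 [-0.99681624 -0.06036286  0.05209328 -0.32559132]
 [ 0.01187434 -0.75844587 -0.65162785  0.70359244]
 [ 0.          0.          0.          1.        ]]
top [[549.08422701   0.         326.52125437]
 [  0.         549.08422701 231.31040246]
 [  0.           0.           1.        ]] [[ 0.03156613 -0.78011892  0.62483442 -0.04703532]
 [-0.99950025 -0.02358433  0.02104841 -0.29425374]
 [-0.00168396 -0.62518657 -0.78047352  0.78837408]
 [ 0.          0.          0.          1.        ]]
{'time_s': 0.1, 'q': array([-1.29907658e+00,  2.21160388e-01,  1.52750089e+00,  4.01770558e-05,
        1.39472899e+00, -1.26098316e-01]), 'joint_velocities': array([ 0.00044898,  0.00010958, -0.00338839, -0.00149172,  0.00085962,
       -0.0009413 ]), 'joint_torque': array([ 1.40698496e-03, -4.98244107e+01, -3.90546727e+01, -8.64034382e-05,
        5.61174005e-03, -1.67000973e-07]), 'eef_pos': array([ 0.24198955, -0.57565035,  0.23029831]), 'tcp_rot': array([-3.13981429e+00, -2.65304571e-04,  3.97810754e-01]), 'ft_force': array([ 0.47969408,  0.1144809 , -0.22942384]), 'torque': array([ 0.00601926,  0.00039552, -0.01928062]), 'grasp_force': 0.0, 'opening': 0.08516727358637362}
```

View pics/scene.png

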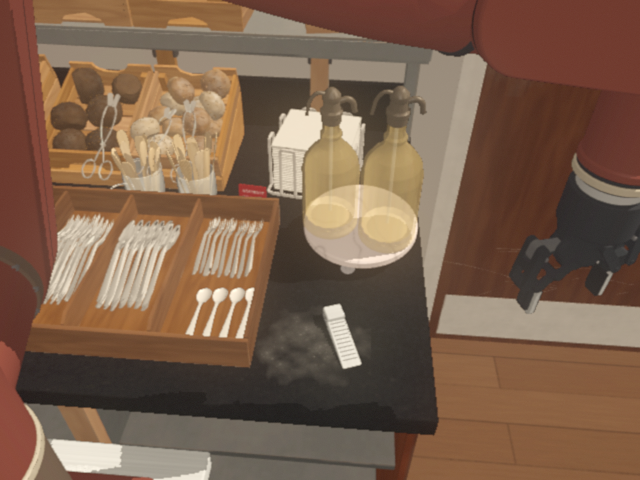

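View pics/top.png

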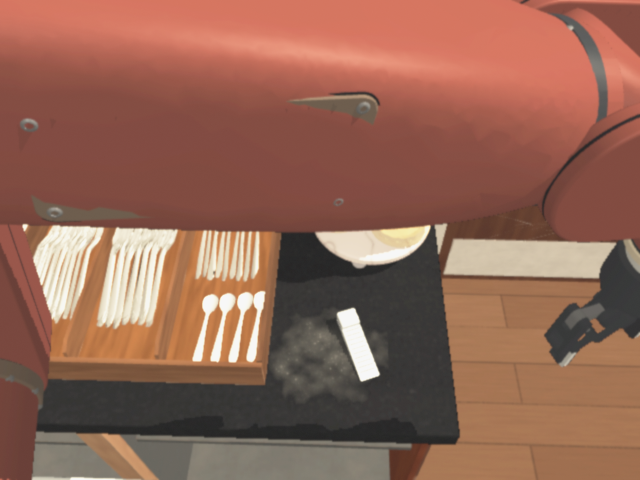

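Scene view: the wedge lies at about (335,308)–(350,365), with the block probably at the far end. The bare foot is at (348,268) and the disc is centred near (360,225). The arm blocks most of the top view. Next I'll get rough positions and bring the wrist camera over.

```bash
cat > h.py <<'E'
from plant import *
import cv2,numpy as np
from scipy.spatial.transform import Rotation as R
def ray(uv,K,T,z):
    uv=np.atleast_2d(np.asarray(uv,float)); d=np.c_[uv,np.ones(len(uv))]@np.linalg.inv(K).T@T[:3,:3].T
    o=T[:3,3]; return o+d*((z-o[2])/d[:,2])[:,None]
def cloud(d,K,T):
    v,u=np.mgrid[:480,:640]; P=np.stack([u,v,np.ones_like(u)],-1)@np.linalg.inv(K).T*d[...,None]
    return P@T[:3,:3].T+T[:3,3]
def grab(n,f):
    c=get_calibration(n); p,d=get_image(n)
    K,T=c["intrinsics"],c["world_from_camera"]
    np.savez(f+".npz",p=p,d=d,K=K,T=T); cv2.imwrite(f"pics/{f}.png",p[:,:,::-1]); return p,d,K,T
def load(f):
    z=np.load(f+".npz"); return z["p"],z["d"],z["K"],z["T"]
E
python3 - <<'E'
from h import *
for n,pts in(("scene",[(335,308),(350,365),(348,270),(360,225),(432,420),(265,350)]),("top",[(347,313),(369,378),(360,265)])):
    p,d,K,T=load(n); C=cloud(d,K,T)
    for u,v in pts: print(n,u,v,C[v,u].round(3),ray((u,v),K,T,0)[0].round(3))
# wrist camera mount
o=observe(); c=get_calibration("wrist"); print(c["intrinsics"][0,0]); Tt=np.eye(4);Tt[:3,:3]=R.from_euler("xyz",o["tcp_rot"]).as_matrix();Tt[:3,3]=o["eef_pos"]
print((np.linalg.inv(Tt)@c["world_from_camera"]).round(3))
for z in (.25,.3):
  for yaw in(0,np.pi/2,-np.pi/2,np.pi): print(z,yaw,inverse_kinematics([.40,-.35,z],[np.pi,0,yaw]))
E
```

```text
scene 335 308 [ 0.403 -0.315  0.024] [ 0.425 -0.315  0.   ]
scene 350 365 [ 0.306 -0.345  0.003] [ 0.309 -0.345  0.   ]
scene 348 270 [ 0.514 -0.334  0.007] [ 0.52  -0.334  0.   ]
scene 360 225 [ 0.55  -0.35   0.085] [ 0.654 -0.354  0.   ]
scene 432 420 [ 0.225 -0.465 -0.001] [ 0.225 -0.465  0.   ]
scene 265 350 [ 0.325 -0.208  0.   ] [ 0.326 -0.208  0.   ]
top 347 313 [ 0.401 -0.312  0.021] [ 0.413 -0.312  0.   ]
top 369 378 [ 0.301 -0.346  0.001] [ 0.301 -0.346  0.   ]
top 360 265 [ 0.508 -0.334  0.004] [ 0.51  -0.334  0.   ]
366.743576066412
[[ 0.001 -0.948 -0.318  0.082]
 [ 1.     0.001  0.002 -0.   ]
 [-0.001 -0.318  0.948 -0.142]
 [ 0.     0.     0.     1.   ]]
0.25 0 [-8.67255694e-01 -1.64159966e-02  1.74675260e+00 -4.44089210e-16
  1.41125605e+00  7.03540632e-01]
0.25 1.5707963267948966 [-0.86725569 -0.016416    1.7467526   0.          1.41125605 -0.86725569]
0.25 -1.5707963267948966 [-8.67255694e-01 -1.64159966e-02  1.74675260e+00 -4.44089210e-16
  1.41125605e+00  2.27433696e+00]
0.25 3.141592653589793 [-0.86725569 -0.016416    1.7467526   0.          1.41125605 -2.43805202]
0.3 0 [-8.67255694e-01 -4.22481818e-02  1.67909026e+00 -4.44089210e-16
  1.50475058e+00  7.03540632e-01]
0.3 1.5707963267948966 [-0.86725569 -0.04224818  1.67909026  0.          1.50475058 -0.86725569]
0.3 -1.5707963267948966 [-8.67255694e-01 -4.22481818e-02  1.67909026e+00 -4.44089210e-16
  1.50475058e+00  2.27433696e+00]
0.3 3.141592653589793 [-0.86725569 -0.04224818  1.67909026  0.          1.50475058 -2.43805202]
```

```bash
python3 - <<'E'
from h import *
movep([.38,-.33,.27],[np.pi,-0.25,np.pi]) if inverse_kinematics([.38,-.33,.27],[np.pi,-0.25,np.pi]) is not None else print("no")
T=get_calibration("wrist")["world_from_camera"]; print(T[:3,2],T[:3,3],observe()["time_s"],observe()["q"])
p,d,K,T=grab("wrist","w1"); grab("scene","s2"); grab("top","t2")
cv2.imwrite("pics/w1r.png",p[::-1,::-1,::-1])
E
```

```text
[ 0.07458999 -0.0012556  -0.9972135 ] [ 0.33541271 -0.33015276  0.42813137] 2.0 [-0.7589283   0.06760698  1.64321079 -0.17116784  1.61342326 -2.32021833]
```

View pics/w1.png

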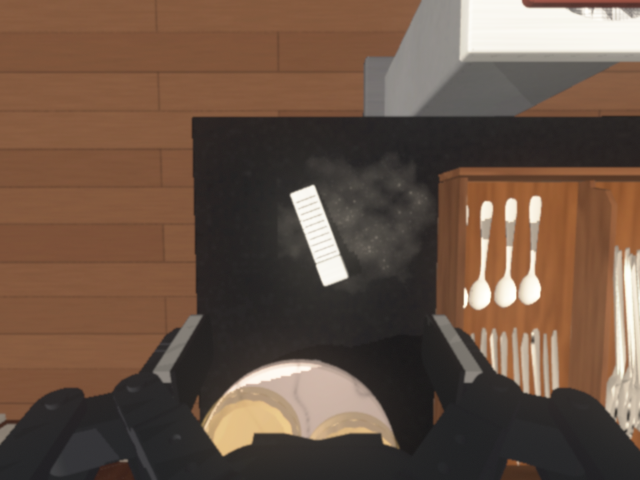

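View pics/t2.png

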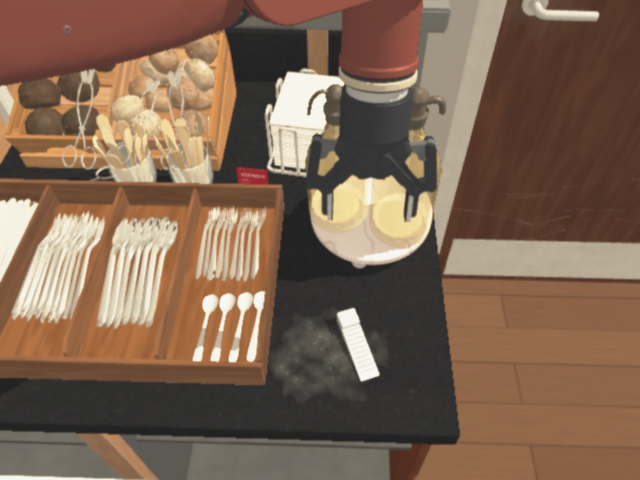

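Wrist view: the block is at (334,272), the tip at (302,190), and the ribs are clear. Top view: the bare foot is at (360,265). Next I'll take a lower, forward-looking view of the foot and disc, and compute the wedge pose.

```bash
python3 - <<'E'
from h import *
p,d,K,T=load("w1")
C=cloud(d,K,T)
m=((p.min(2)>170)&(C[...,2]<.03)&(C[...,2]>-.005)).astype(np.uint8); m[:150]=0;m[300:]=0;m[:,:240]=0;m[:,400:]=0
P=C[m>0]; print(len(P),P.min(0),P.max(0))
# raise: use depth xy directly
r=cv2.minAreaRect((P[:,:2]*1000).astype(np.float32)); print(r)
blk=P[P[:,2]>.018]; print(len(blk), blk.mean(0), cv2.minAreaRect((blk[:,:2]*1000).astype(np.float32)))
c,vec=np.mean(P[:,:2],0),np.linalg.svd(P[:,:2]-P[:,:2].mean(0),full_matrices=False)[2][0]; print(c,np.degrees(np.arctan2(vec[1],vec[0])))
for X in ([.34,-.33,.16],[.33,-.33,.2]):
  for pt in (.4,.55,.7):
    q=inverse_kinematics(X,[np.pi,pt,np.pi]); print(X,pt,q)
E
```

```text
2565 [ 0.2988275  -0.36094992 -0.00196551] [ 0.41484876 -0.29723491  0.02397324]
((356.4585266113281, -329.10833740234375), (113.5239486694336, 30.634315490722656), 19.8138370513916)
612 [ 0.39517392 -0.31431719  0.02159842] ((395.4756164550781, -314.2196960449219), (27.101604461669922, 28.82408905029297), 21.005746841430664)
[ 0.35619818 -0.32897098] 20.257708683336755
[0.34, -0.33, 0.16] 0.4 None
[0.34, -0.33, 0.16] 0.55 None
[0.34, -0.33, 0.16] 0.7 None
[0.33, -0.33, 0.2] 0.4 None
[0.33, -0.33, 0.2] 0.55 None
[0.33, -0.33, 0.2] 0.7 None
```

```bash
python3 - <<'E'
from h import *
from scipy.optimize import least_squares
print(inverse_kinematics([.42,-.33,.2],[np.pi,.3,np.pi]) is not None,inverse_kinematics([.38,-.33,.2],[np.pi,.0,np.pi]) is not None)
for f in ("scene","w1","top","t2","s2"):
    p,d,K,T=load(f); C=cloud(d,K,T); hsv=cv2.cvtColor(p,cv2.COLOR_RGB2HSV)
    m=(hsv[...,1]<50)&(hsv[...,2]>150)&(C[...,2]>.03)&(C[...,2]<.08)&(C[...,0]>.47)&(C[...,0]<.75)&(C[...,1]<-.22)&(C[...,1]>-.47)
    P=C[m]
    if len(P)<200: print(f,len(P)); continue
    k=np.ones(len(P),bool)
    for _ in range(8):
        a=np.linalg.lstsq(np.c_[P[k][:,:2],np.ones(k.sum())],P[k][:,2],rcond=None)[0]
        r=P[:,2]-np.c_[P[:,:2],np.ones(len(P))]@a; k=abs(r)<max(.002,2*np.std(r[k])*.8)
    Q=P[k]
    # front arc: furthest-out points in angular bins
    c0=np.array([.60,-.345])
    for _ in range(3):
        ang=np.arctan2(Q[:,1]-c0[1],Q[:,0]-c0[0]); rad=np.hypot(*(Q[:,:2]-c0).T)
        b=(ang*30/np.pi).astype(int); E=np.array([Q[b==i][np.argmax(rad[b==i])] for i in np.unique(b) if (b==i).sum()>5])
        s=least_squares(lambda c:np.hypot(E[:,0]-c[0],E[:,1]-c[1])-.108,c0,loss="soft_l1",f_scale=.002); c0=s.x
    print(f,len(P),k.sum(),"plane",a.round(3),"tilt",np.hypot(*a[:2]),"dir deg",np.degrees(np.arctan2(a[1],a[0])),"centre",c0,"res",np.abs(s.fun).mean(),len(E))
    # low, near-foot points
    m=(C[...,2]>.001)&(C[...,2]<.025)&(C[...,0]>.45)&(C[...,0]<.6)&(abs(C[...,1]+.34)<.05)
    F=C[m]; v,u=np.where(m)
    if len(F)>5: print("  foot pts",len(F),np.median(F,0),F.min(0),F.max(0),u.mean(),v.mean())
E
python3 - <<'E'
import cv2
a=cv2.imread("pics/scene.png")[170:300,270:450]; b=cv2.imread("pics/top.png")[215:300,270:450]
import numpy as np
cv2.imwrite("pics/crop.png",cv2.resize(np.vstack([a,b]),None,fx=2.75,fy=2.75,interpolation=cv2.INTER_CUBIC))
E
```

```text
True True
scene 1140 669 plane [ 0.085 -0.011 -0.   ] tilt 0.08538427214654819 dir deg -7.451224589547094 centre [ 0.601729   -0.35277732] res 0.0037313887509254707 18
  foot pts 1225 [ 0.4893859  -0.3377904   0.00217275] [ 0.45000758 -0.38971977  0.00100022] [ 0.54500481 -0.29001008  0.01564009] 349.9861224489796 281.1102040816327
w1 5172 4592 plane [ 0.087 -0.021 -0.006] tilt 0.08906126307236481 dir deg -13.375447733976292 centre [ 0.60126618 -0.35188451] res 0.00034498854560751957 18
  foot pts 330 [ 0.47823339 -0.33674163  0.00132142] [ 0.45027063 -0.38909326  0.0010003 ] [ 0.5223432  -0.29015732  0.00452061] 310.3878787878788 338.46060606060604
top 1961 1346 plane [ 0.091 -0.019 -0.008] tilt 0.09293556209476413 dir deg -11.489335223072242 centre [ 0.59794877 -0.35162741] res 0.0005515296884648913 17
  foot pts 233 [ 0.49365005 -0.33213477  0.00159693] [ 0.45041863 -0.38992597  0.00100047] [ 0.51859508 -0.2903893   0.00762719] 361.50643776824035 274.7725321888412
t2 1299 864 plane [ 0.082 -0.01  -0.001] tilt 0.08246626992270362 dir deg -7.294592311888469 centre [ 0.59854491 -0.35148758] res 0.01584245789307858 19
  foot pts 212 [ 0.48776737 -0.33387627  0.00169228] [ 0.45047193 -0.38968118  0.00100233] [ 0.51509421 -0.29061874  0.00695582] 362.4481132075472 275.6556603773585
s2 1321 812 plane [ 0.083 -0.013  0.   ] tilt 0.0836395502517412 dir deg -9.282653153578256 centre [ 0.6009712  -0.35292779] res 0.006078595182088465 22
  foot pts 1231 [ 0.49048896 -0.33661597  0.00220767] [ 0.45009483 -0.3896993   0.00100019] [ 0.54437794 -0.29006473  0.01545453] 349.86108854589764 280.9195775792039
```

View pics/crop.png

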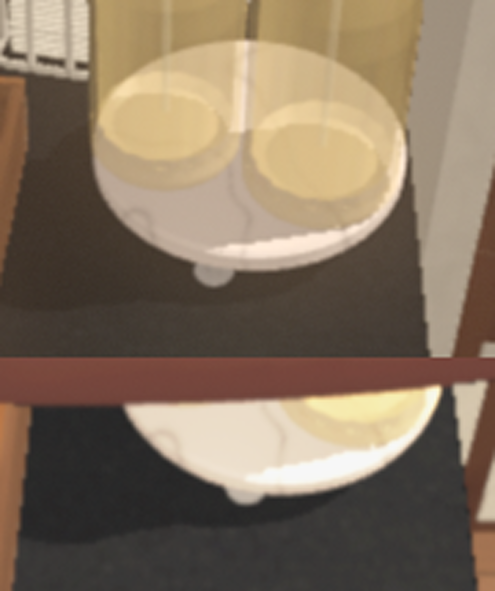

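Crop view: the bare foot shows under the rim at scene pixel ≈(347.5,271), left of the disc centre. That means the stand's +x axis points about −12°, which agrees with the tilt direction. I'll take one low wrist view to refine this.

```bash
python3 - <<'E'
from h import *
for z in (.08,.1,.13,.16):
    if inverse_kinematics([.42,-.33,z],[np.pi,.3,np.pi-.1]) is not None:
        movep([.42,-.33,z],[np.pi,.3,np.pi-.1]); print(z); break
hold(.2)
p,d,K,T=grab("wrist","w3"); print(T[:3,3],observe()["time_s"],inverse_kinematics([.3957,-.3145,.1],[np.pi,0,.351]),inverse_kinematics([.41,-.31,.1],[np.pi,0,np.pi-.215]))
E
```

```text
0.08
[ 0.30111928 -0.31911235  0.1935652 ] 3.1917 [-8.27694366e-01  7.37097590e-02  1.95191594e+00 -4.44089210e-16
  1.11596695e+00  3.92101961e-01] [-0.80091159  0.09376482  1.93038946  0.          1.11743837 -2.15670792]
```

View pics/w3.png

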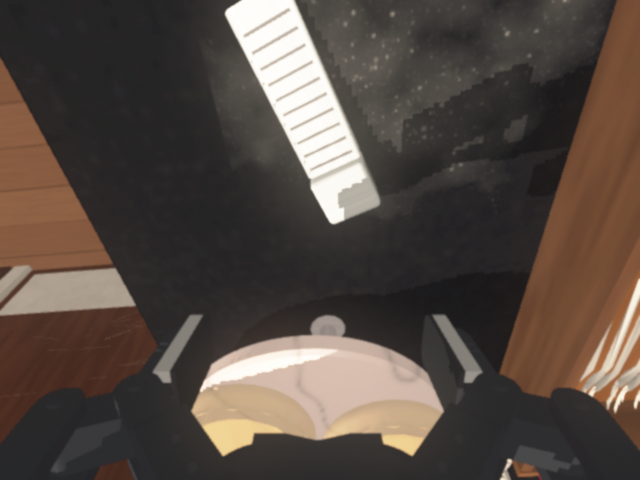

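The foot shows as a round glide centred at (327.5,327), with its near edge at row 315.

```bash
python3 - <<'E'
from h import *
p,d,K,T=load("w3"); C=cloud(d,K,T)
print(ray([(327.5,315),(327.5,325),(310,325),(345,325)],K,T,.004).round(4))
for v in (316,320,325,330,335): print(v,C[v,327].round(4))
for f,u,v in(("scene",347.5,271),("top",360,266)):
    p,d,K,T=load(f); print(ray((u,v),K,T,.003),cloud(d,K,T)[int(v)-3:int(v)+2,int(u)].round(4).tolist())
E
```

```text
[[ 0.503  -0.3318  0.004 ]
 [ 0.5139 -0.3327  0.004 ]
 [ 0.5127 -0.346   0.004 ]
 [ 0.5151 -0.3195  0.004 ]]
316 [ 0.5057 -0.3324  0.0024]
320 [ 0.508  -0.3326  0.0043]
325 [ 0.5126 -0.333   0.0052]
330 [ 0.511  -0.333   0.0114]
335 [ 0.5116 -0.3331  0.0155]
[[ 0.51449179 -0.33322632  0.003     ]] [[0.5096, -0.3319, 0.0153], [0.5123, -0.332, 0.0102], [0.5132, -0.3322, 0.0067], [0.5103, -0.3323, 0.007], [0.5086, -0.3324, 0.0061]]
[[ 0.50600349 -0.33388578  0.003     ]] [[0.4944, -0.3326, 0.0283], [0.5105, -0.3339, 0.0027], [0.5075, -0.3339, 0.0039], [0.504, -0.3337, 0.0058], [0.5023, -0.3338, 0.0053]]
```

```bash
cat >> h.py <<'E'
phi=-.213; e=np.array([np.cos(phi),np.sin(phi),0]); F=np.array([.5185,-.334,0])
E
python3 - <<'E'
from h import *
g=np.array([.3957,-.3145,0]); Z=np.array([0,0,1])
movep(g+.09*Z,[np.pi,0,.351]); move_l(g+.004*Z,feed=.08,max_force=8)
gripper_to(.025,40); o=observe(); print(o["opening"],o["grasp_force"],o["eef_pos"],o["ft_force"],o["time_s"])
move_l(g+.09*Z,feed=.1); o=observe(); print(o["opening"],o["grasp_force"],o["ft_force"])
S=F-.128*e
q1=inverse_kinematics(S+.09*Z,[np.pi,0,np.pi+phi]); print(q1)
movep(S+.09*Z,[np.pi,0,np.pi+phi]); print(observe()["opening"])
grab("wrist","w4"); grab("scene","s4")
print(move_l(S+.012*Z,feed=.08), move_l(S+.003*Z,feed=.01,max_force=3)); o=observe(); print(o["eef_pos"],o["ft_force"],o["tcp_rot"],o["time_s"])
E
```

```text
0.02895533159696385 40.97116470336914 [ 0.39596362 -0.31476979  0.0043668 ] [-0.25488657  0.72745091  3.90385809] 7.5083
0.029187804674631716 40.41499614715576 [-0.4957288   0.27149023 -2.23073404]
[-0.82076046  0.07304141  1.97409284  0.          1.0944584  -2.17855678]
0.029353129056587282
False True
[ 0.3933157  -0.30685421  0.00437427] [-0.5297516   0.47663195  5.24043023] [ 3.14137308e+00 -3.03679319e-04  2.92857255e+00] 12.6583
```

```bash
python3 - <<'E'
from h import *
gripper_to(.045,40); o=observe(); print(o["ft_force"],o["time_s"])
p,d,K,T=grab("scene","s5"); C=cloud(d,K,T)
m=(p.min(2)>150)&(C[...,2]<.03)&(C[...,2]>-.004)&(C[...,0]>.33)&(C[...,0]<.50)&(abs(C[...,1]+.32)<.06)
P=C[m]; print(len(P),cv2.minAreaRect((P[:,:2]*1000).astype(np.float32)),P.min(0),P.max(0))
cv2.imwrite("pics/s5c.png",cv2.resize(p[180:380,240:460,::-1],None,fx=2.7,fy=2.7))
E
```

```text
[-0.54233586  0.66358753 -1.19264255] 12.9583
467 ((412.6376037597656, -310.0583190917969), (71.09471130371094, 39.7316780090332), 3.0599637031555176) [ 0.37739768 -0.3317934   0.00096318] [ 0.44794936 -0.29156046  0.02658422]
```

View pics/s5c.png

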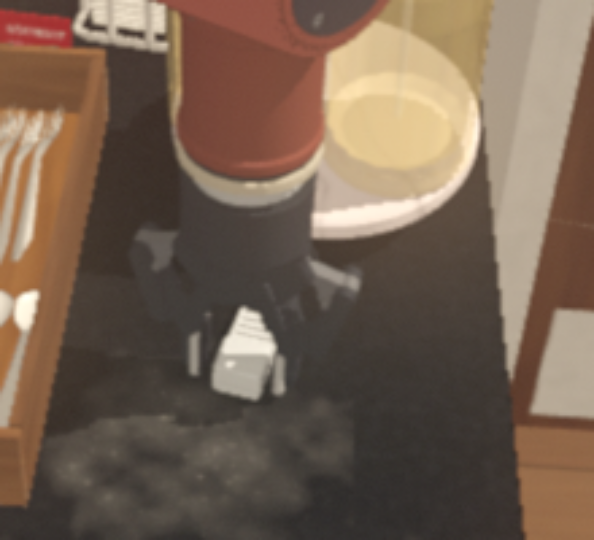

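The wedge is flat between the fingers and aimed at the stand. Next I'll regrip and push in small force-logged steps.

```bash
cat > push.py <<'E'
from h import *
import sys,json
S=F-.128*e
def prog(o): return (o["eef_pos"]-S)@e*1000
def push(s_end,lim,rise=None,step=.001,feed=.012,log=[]):
    z=observe()["eef_pos"][2]; s=prog(observe())/1000
    s=globals().get("cmd",s); t0=observe()["time_s"]
    while s<s_end-1e-6:
        s=min(s+step,s_end); P=S+s*e; P[2]=z
        st=move_l(P,feed=feed,max_force=12); o=observe(); f=-o["ft_force"]@e
        log.append((s*1000,prog(o),f,o["ft_force"][2],o["time_s"]))
        fs=[l[2] for l in log]
        if st or f>lim or (rise and len(fs)>6 and f>np.median(fs[-16:-3])+rise): print("STOP",st); break
    for l in log: print("%.1f %.2f f=%.2f fz=%.1f t=%.2f"%l)
    return s
E
python3 - <<'E'
from push import *
gripper_to(.025,40); o=observe(); print(o["opening"],o["ft_force"],-o["ft_force"]@e,o["eef_pos"],o["time_s"])
push(.008,6,step=.004,feed=.03)
print("--"); push(.044,16,step=.0015,log=[])
E
```

```text
0.029264238560526314 [-0.65844368  0.05076226  0.70632458] 0.6542943945410771 [ 0.39259148 -0.30614695  0.00359449] 13.2833
3.0 3.26 f=-0.12 fz=0.6 t=13.57
7.0 7.30 f=-0.59 fz=-0.4 t=13.85
8.0 7.77 f=1.71 fz=2.2 t=14.10
--
STOP False
9.3 9.19 f=2.69 fz=3.2 t=14.36
10.8 10.85 f=1.96 fz=2.6 t=14.63
12.3 12.36 f=1.67 fz=2.1 t=14.91
13.8 13.87 f=1.66 fz=2.5 t=15.18
15.3 15.38 f=1.96 fz=3.3 t=15.46
16.8 16.21 f=4.84 fz=4.9 t=15.73
18.3 16.55 f=10.91 fz=11.0 t=16.01
19.8 16.76 f=16.03 fz=14.5 t=16.28
```

```bash
cat > push.py <<'E'
from h import *
S=F-.128*e
def prog(o): return (o["eef_pos"]-S)@e*1000
def push(s,s_end,z,lim,rise=None,step=.001,feed=.012,f0=()):
    """step the commanded advance s; trim z so that the tool neither presses nor lifts"""
    fs=list(f0); a0=prog(observe()); stop=False
    while s<s_end-1e-6 and not stop:
        s=min(s+step,s_end); P=S+s*e; P[2]=z
        st=move_l(P,feed=feed,max_force=12); o=observe(); f=-o["ft_force"]@e; fz=o["ft_force"][2]
        z+=np.clip(.0001*(fz-.5),-.0004,.0004); fs.append(f)
        stop=st or f>lim or (rise is not None and len(fs)>8 and f>np.median(fs[-16:-4])+rise)
        print("%.1f %.2f f=%.2f lat=%.2f fz=%.1f zc=%.2f z=%.2f t=%.2f"%(s*1000,prog(o),f,o["ft_force"]@np.array([-e[1],e[0],0]),fz,z*1000,o["eef_pos"][2]*1000,o["time_s"]),"STOP" if stop else "")
    return s,z,fs
E
python3 - <<'E'
from push import *
o=observe();print(o["eef_pos"],o["tcp_rot"],o["ft_force"],o["torque"],o["opening"])
P=S+.0155*e; P[2]=.0036; move_l(P,feed=.02); o=observe(); print(prog(o),o["ft_force"],o["torque"],o["eef_pos"][2])
P[2]=.0042; move_l(P,feed=.02); o=observe(); print(prog(o),o["ft_force"],o["torque"],o["eef_pos"][2])
push(.0155,.025,.0042,15)
E
```

```text
[ 0.40979483 -0.31038377  0.00353115] [ 3.13925217 -0.00847509  2.92935133] [-15.79223194   2.83366291  14.48012593] [ 0.3241566   2.40035522 -0.03339878] 0.029433585911145848
15.636255172930962 [-1.61243918 -0.8931115   1.07723668] [-0.07784804  0.2135972  -0.0130378 ] 0.0035847214116360854
15.407577893924442 [-0.86765692 -0.41705841 -1.68587004] [0.02256925 0.0814011  0.00958761] 0.0038896541475805617
16.5 16.25 f=0.28 lat=1.13 fz=-2.0 zc=3.95 z=3.90 t=17.15 
17.5 16.55 f=4.34 lat=0.58 fz=1.6 zc=4.05 z=3.61 t=17.40 
18.5 16.79 f=8.47 lat=-0.13 fz=3.6 zc=4.36 z=3.61 t=17.65 
19.5 17.10 f=10.91 lat=-0.94 fz=3.4 zc=4.65 z=3.63 t=17.90 
20.5 17.66 f=9.95 lat=-1.48 fz=2.7 zc=4.88 z=3.68 t=18.15 
21.5 19.99 f=5.80 lat=1.08 fz=-0.1 zc=4.82 z=4.11 t=18.40 
22.5 20.76 f=6.94 lat=0.82 fz=-0.9 zc=4.68 z=3.96 t=18.65 
23.5 21.72 f=6.28 lat=0.29 fz=0.6 zc=4.69 z=3.86 t=18.90 
24.5 22.78 f=6.89 lat=-0.42 fz=-0.6 zc=4.57 z=3.89 t=19.15 
25.0 23.17 f=7.17 lat=0.50 fz=0.1 zc=4.53 z=3.80 t=19.40
```

```bash
python3 - <<'E'
from push import *
s,z,fs=push(.025,.045,.00453,12,rise=4)
o=observe(); print(o["opening"],o["tcp_rot"])
E
```

```text
26.0 24.20 f=7.00 lat=-0.65 fz=0.8 zc=4.56 z=3.74 t=19.65 
27.0 25.28 f=5.93 lat=-0.07 fz=0.6 zc=4.57 z=3.80 t=19.90 
28.0 26.29 f=6.33 lat=-0.00 fz=-0.4 zc=4.48 z=3.80 t=20.15 
29.0 27.29 f=6.76 lat=1.45 fz=0.8 zc=4.51 z=3.75 t=20.40 
30.0 28.35 f=6.54 lat=0.85 fz=0.4 zc=4.50 z=3.77 t=20.65 
31.0 29.42 f=6.19 lat=0.67 fz=0.1 zc=4.46 z=3.77 t=20.90 
32.0 30.43 f=6.46 lat=0.71 fz=0.1 zc=4.42 z=3.74 t=21.15 
33.0 31.45 f=6.00 lat=1.11 fz=0.3 zc=4.40 z=3.76 t=21.40 
34.0 32.42 f=6.68 lat=0.77 fz=0.3 zc=4.39 z=3.70 t=21.65 
35.0 33.46 f=6.01 lat=1.19 fz=-0.3 zc=4.30 z=3.68 t=21.90 
36.0 34.48 f=6.23 lat=-0.14 fz=-0.1 zc=4.24 z=3.68 t=22.15 
37.0 35.48 f=6.30 lat=-0.59 fz=1.6 zc=4.35 z=3.63 t=22.40 
38.0 36.60 f=5.58 lat=0.84 fz=-0.4 zc=4.26 z=3.70 t=22.65 
39.0 37.49 f=6.23 lat=1.26 fz=1.5 zc=4.37 z=3.63 t=22.90 
40.0 38.64 f=6.36 lat=0.29 fz=-0.8 zc=4.23 z=3.73 t=23.15 
41.0 39.56 f=5.81 lat=-0.06 fz=1.9 zc=4.37 z=3.63 t=23.40 
42.0 40.68 f=5.45 lat=0.72 fz=-1.4 zc=4.18 z=3.72 t=23.65 
43.0 41.49 f=6.95 lat=-0.19 fz=1.7 zc=4.30 z=3.62 t=23.90 
44.0 42.71 f=4.42 lat=0.39 fz=0.3 zc=4.28 z=3.69 t=24.15 
45.0 43.73 f=4.77 lat=0.05 fz=0.2 zc=4.25 z=3.67 t=24.40 
0.02878991826789603 [ 3.13933791 -0.00455828  2.92870078]
```

```bash
python3 - <<'E'
from push import *
s,z,fs=push(.045,.062,.00425,11,rise=3.8,step=.0007,f0=[6,6,6.5,5.8,5.5,6,6,5.5])
p,d,K,T=grab("scene","s6")
E
```

```text
45.7 44.35 f=5.74 lat=0.20 fz=-0.0 zc=4.20 z=3.63 t=24.65 
46.4 45.02 f=6.23 lat=-0.32 fz=0.3 zc=4.17 z=3.59 t=24.90 
47.1 45.75 f=5.26 lat=0.27 fz=0.4 zc=4.16 z=3.60 t=25.15 
47.8 46.47 f=5.71 lat=0.14 fz=0.4 zc=4.15 z=3.63 t=25.40 
48.5 47.20 f=5.91 lat=-0.38 fz=0.7 zc=4.18 z=3.64 t=25.65 
49.2 47.95 f=5.15 lat=0.27 fz=0.0 zc=4.13 z=3.62 t=25.90 
49.9 48.62 f=5.72 lat=-0.38 fz=1.1 zc=4.20 z=3.60 t=26.15 
50.6 49.40 f=5.64 lat=-0.17 fz=-0.9 zc=4.05 z=3.64 t=26.40 
51.3 49.94 f=7.22 lat=0.70 fz=2.0 zc=4.20 z=3.63 t=26.65 
52.0 50.95 f=5.71 lat=0.40 fz=-1.1 zc=4.04 z=3.64 t=26.90 
52.7 51.78 f=5.14 lat=0.65 fz=0.4 zc=4.03 z=3.64 t=27.15 
53.4 52.61 f=4.65 lat=-0.38 fz=-0.1 zc=3.96 z=3.64 t=27.40 
54.1 53.33 f=4.98 lat=-0.54 fz=-0.4 zc=3.88 z=3.63 t=27.65 
54.8 53.93 f=6.63 lat=0.13 fz=1.7 zc=4.00 z=3.61 t=27.90 
55.5 54.90 f=4.68 lat=-0.02 fz=-1.1 zc=3.84 z=3.62 t=28.15 
56.2 55.84 f=4.87 lat=-0.32 fz=0.2 zc=3.81 z=3.59 t=28.40 
56.9 56.78 f=4.13 lat=-0.00 fz=-1.1 zc=3.65 z=3.63 t=28.65 
57.6 57.57 f=4.62 lat=1.20 fz=-0.5 zc=3.55 z=3.62 t=28.90 
58.3 58.28 f=4.84 lat=1.00 fz=0.1 zc=3.51 z=3.59 t=29.15 
59.0 59.05 f=5.60 lat=0.70 fz=0.5 zc=3.51 z=3.62 t=29.40 
59.7 59.80 f=4.72 lat=0.21 fz=0.7 zc=3.54 z=3.64 t=29.65 
60.4 60.49 f=4.83 lat=-0.47 fz=0.5 zc=3.53 z=3.61 t=29.90 
61.1 61.12 f=4.98 lat=-0.20 fz=-0.1 zc=3.47 z=3.60 t=30.15 
61.8 61.75 f=5.03 lat=-0.75 fz=1.7 zc=3.59 z=3.59 t=30.40 
62.0 62.03 f=5.75 lat=-1.00 fz=0.0 zc=3.54 z=3.58 t=30.65
```

```bash
cat > tilt.py <<'E'
from h import *
def tilt(f):
    p,d,K,T=load(f); C=cloud(d,K,T); hsv=cv2.cvtColor(p,cv2.COLOR_RGB2HSV)
    m=(hsv[...,1]<50)&(hsv[...,2]>150)&(C[...,2]>.03)&(C[...,2]<.08)&(C[...,0]>.47)&(C[...,0]<.75)&(C[...,1]<-.22)&(C[...,1]>-.47)
    P=C[m]; k=np.ones(len(P),bool); 
    for _ in range(8):
        a=np.linalg.lstsq(np.c_[P[k][:,:2],np.ones(k.sum())],P[k][:,2],rcond=None)[0]
        r=P[:,2]-np.c_[P[:,:2],np.ones(len(P))]@a; k=abs(r)<max(.002,1.6*np.std(r[k]))
    print(f,k.sum(),"slope along stand x",a[:2]@e[:2],"across",a[:2]@[-e[1],e[0]],"z at centre",a@[.602,-.352,1],P[k].min(0),P[k].max(0))
E
python3 - <<'E'
from tilt import *
grab("top","t6"); grab("wrist","w6")
for f in("scene","s5","s6","t2","t6","w6"): 
    try: tilt(f)
    except Exception as x: print(f,x)
E
```

```text
scene 669 slope along stand x 0.08509067735306937 across 0.007074641870204498 z at centre 0.054862440336275665 [ 0.49363976 -0.45727496  0.0437573 ] [ 0.7428793  -0.22181438  0.06685239]
s5 394 slope along stand x 0.08791530391357864 across 0.02053840419960028 z at centre 0.05567685579351656 [ 0.49334515 -0.45712476  0.04440908] [ 0.59792993 -0.34672416  0.05663577]
s6 246 slope along stand x -0.012457570559758121 across 0.004920065377120004 z at centre 0.05338740538961893 [ 0.50605561 -0.45978164  0.05088011] [ 0.74928524 -0.22106334  0.0563142 ]
t2 864 slope along stand x 0.08216372230368683 across 0.007057507503846214 z at centre 0.052402213373598454 [ 0.4892518  -0.43037034  0.04137393] [ 0.74311254 -0.22082213  0.0645592 ]
t6 372 slope along stand x 0.018848768212071557 across 0.0028822206930407897 z at centre 0.05330380893448046 [ 0.49436622 -0.42848759  0.04949661] [ 0.56520402 -0.2518372   0.05432159]
w6 zero-size array to reduction operation minimum which has no identity
  ret = _var(a, axis=axis, dtype=dtype, out=out, ddof=ddof,
  arrmean = um.true_divide(arrmean, div, out=arrmean,
  ret = ret.dtype.type(ret / rcount)
```

View pics/s6.png

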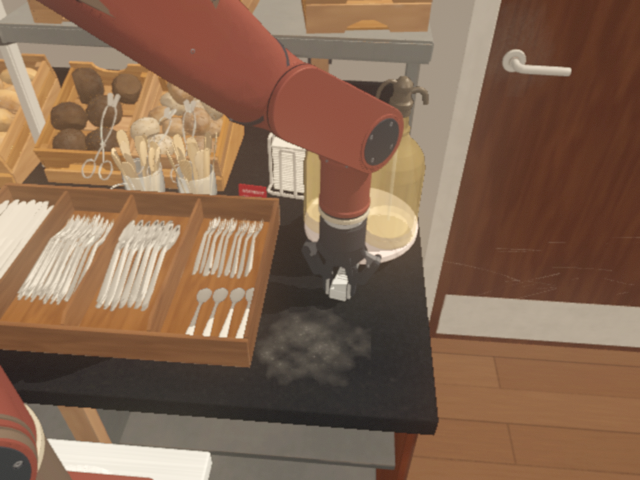

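The disc is nearly level, with 0–0.02 rad of lean left. I'll carry on gently.

```bash
python3 - <<'E'
from push import *
push(.062,.080,.00354,10,rise=3.5,step=.0005,f0=[5,4.7,4.8,5,5,5.7,4.8,5])
grab("top","t7")
from tilt import *
tilt("t7")
E
```

```text
62.5 62.44 f=5.46 lat=-0.39 fz=0.3 zc=3.52 z=3.61 t=31.05 
63.0 62.95 f=4.91 lat=-0.09 fz=1.4 zc=3.61 z=3.60 t=31.30 
63.5 63.62 f=4.44 lat=-0.85 fz=-0.6 zc=3.50 z=3.64 t=31.55 
64.0 63.85 f=5.94 lat=0.09 fz=1.3 zc=3.58 z=3.61 t=31.80 
64.5 64.52 f=3.76 lat=0.41 fz=0.5 zc=3.57 z=3.60 t=32.05 
65.0 64.98 f=4.62 lat=-0.44 fz=1.6 zc=3.68 z=3.60 t=32.30 
65.5 65.68 f=3.26 lat=0.37 fz=-2.4 zc=3.40 z=3.63 t=32.55 
66.0 65.68 f=6.80 lat=0.39 fz=2.9 zc=3.64 z=3.61 t=32.80 
66.5 66.66 f=2.74 lat=-0.74 fz=-1.5 zc=3.44 z=3.60 t=33.05 
67.0 66.75 f=6.31 lat=0.41 fz=1.8 zc=3.57 z=3.62 t=33.30 
67.5 67.51 f=4.19 lat=-0.15 fz=-0.2 zc=3.50 z=3.58 t=33.55 
68.0 67.81 f=5.79 lat=0.05 fz=0.9 zc=3.54 z=3.59 t=33.80 
68.5 68.44 f=4.76 lat=0.31 fz=2.4 zc=3.73 z=3.61 t=34.05 
69.0 69.00 f=3.30 lat=-0.12 fz=-1.2 zc=3.56 z=3.62 t=34.30 
69.5 69.09 f=6.70 lat=-0.24 fz=1.7 zc=3.68 z=3.63 t=34.55 
70.0 69.61 f=5.19 lat=-0.10 fz=1.8 zc=3.81 z=3.60 t=34.80 
70.5 69.95 f=6.01 lat=-0.38 fz=0.1 zc=3.77 z=3.61 t=35.05 
71.0 70.11 f=7.07 lat=-0.51 fz=2.0 zc=3.92 z=3.60 t=35.30 
71.5 70.53 f=7.06 lat=0.32 fz=1.5 zc=4.02 z=3.62 t=35.55 
72.0 70.79 f=7.72 lat=-0.10 fz=1.2 zc=4.09 z=3.58 t=35.80 
72.5 71.05 f=8.48 lat=0.23 fz=1.0 zc=4.14 z=3.59 t=36.05 STOP
t7 375 slope along stand x -0.042108488912187665 across 0.0008024766865840312 z at centre 0.049618991693409414 [ 0.49845073 -0.45654113  0.05048774] [ 0.57852623 -0.25153587  0.05517747]
```

The force rose steadily from about 4.7 N to 8.5 N over 1.8 mm of travel, so the far foot has landed. I'll unload, release, back off and check.

```bash
python3 - <<'E'
from push import *
from tilt import *
P=S+.0716*e; P[2]=.0040; move_l(P,feed=.01); o=observe(); print(prog(o),-o["ft_force"]@e,o["ft_force"])
gripper_to(.05); o=observe(); print(o["opening"],o["ft_force"],o["grasp_force"])
P=S+.062*e; P[2]=.0045; move_l(P,feed=.03); P[2]=.13; move_l(P,feed=.08)
P=S+.0*e; P[2]=.25; move_l(P,feed=.15)
set_joints([-1.299,.22,1.526,0,1.395,-.126]); print(observe()["time_s"])
for n in("scene","top"): p,_,_,_=grab(n,n+"8"); 
tilt("scene8"); tilt("top8")
a=cv2.imread("pics/scene8.png")[60:320,230:450]; cv2.imwrite("pics/c8.png",cv2.resize(a,None,fx=2.2,fy=2.2,interpolation=cv2.INTER_CUBIC))
E
```

```text
71.06977212908679 4.9571875118528865 [-4.81679907  1.17904837 -1.47951074]
0.05020469581832589 [ 0.06061154 -0.2213215   0.32063243] 0.0
41.7
scene8 630 slope along stand x -0.005926524869059952 across 0.010466610261584 z at centre 0.05489390321986637 [ 0.49698879 -0.45930636  0.05172776] [ 0.74644702 -0.22144792  0.05782589]
top8 1221 slope along stand x -0.0070564610692809525 across 0.0035935191358629605 z at centre 0.05240628834835254 [ 0.49351234 -0.43572963  0.05041955] [ 0.54850575 -0.26503962  0.05518055]
```

View pics/c8.png

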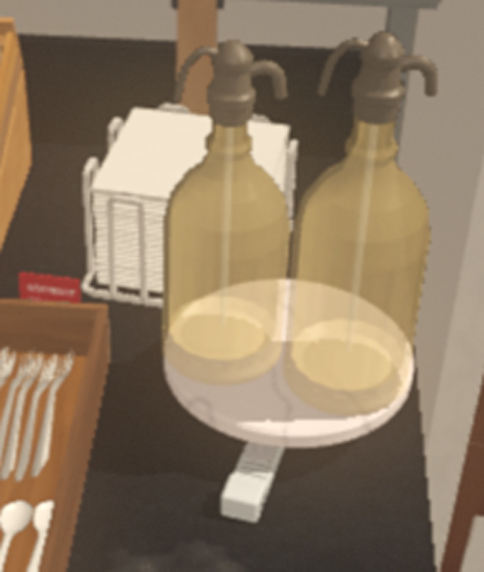

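The final view shows the stand level, the wedge seated under the near foot with its block at about (245,495) in the crop, and the bottles and card upright.

```bash
python3 -c "
from plant import *
print(job_done())"
```

```text
the job is handed in; nothing more can be done
None
```

I pushed the wedge under the bare foot until the force climbed from about 5 to 8.5 N as the far foot landed, then let go and handed the job in at about 42 s; the cameras show the stand level to within about 0.01 rad, with the wedge in place and the bottles and card upright.

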